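# Shut the casting mould and hold it hard into the corner of fence and bench

### The arm

A 6-joint arm with a two-finger parallel gripper is mounted at the origin on the work surface. World frame = base frame: x ahead of the robot, y to its left, z up, the work surface at z = 0. Lengths are in mm, angles in rad, forces in N, time in s.
With the tool pointing down it reaches from about 250 to 725 mm from the base axis. Payload 9.7 kg.
Tool frame: the origin (TCP) lies at the very end of the fingers, on their centre line; the grasp point (between the pads) lies 19 mm behind it; z points along the fingers, y is the line along which they close (so a half turn about z gives the same grasp; the last joint's range is limited). The gripper opens to 85 mm and grips with 20 to 120 N. Pads are 22 mm wide; open, the fingers measure 114 mm over their backs; the gripper's body (76 mm by 85 mm) begins 54 mm behind the grasp point. The pads swing forward as they close: fully open they stand 13 mm farther back than shut.
Start: joints at [-1.338, 0.087, 0.176, 1.66, 0, 1.571], TCP at [126.884, -535.161, 231.284] pointing down, gripper open.
Joint ranges: [-3.13, 3.13], [-0.85, 1.81], [-1.15, 1.24], [-2.2, 2.28], [-1.44, 1.52], [-3.14, 3.14]. Speed limits (rad/s): [2.22, 2.22, 2.57, 3.14, 3.14, 3.14].

### API

Orientations are given as a rotation vector (axis times angle).
In Python, from bench import manip gives the robot as it stands. The module is installed in compiled form; this text tells all that it offers.
- The arm moves only by the tool carry_out, never from a script. Its argument "commands" is one flat list of numbers, 6 for each row, row after row: the shift along the world's x, y, z scaled (see below), then the turn, a rotation vector about the world's x, y, z scaled (see below). In form: [tx, ty, tz, wx, wy, wz, tx, ty, tz, wx, wy, wz, ...]. A call has exactly 5 rows; each row is the pose to reach, as a shift and turn from the pose commanded when the call began, turning the shorter way round; what a row does not reach only later rows make up. The controller multiplies each number of a shift by 0.75 m and each number of a turn by 360 degrees. A row lasts 1/12 s, in which the tool goes at most 41.7 mm and 7.16 degrees, less where a joint would pass 70% of its speed; a pose out of reach is approached as far as the arm can. A call with a number of a shift or a turn outside -1 to 1 is refused whole. A call with a gripper value outside its range is refused whole. "fingers" is the closure, from 0 (fully open) to 1 (shut), set as the call begins (left out, the last holds). The fingers move at their own pace and stop on an object; the grip force is fixed at half the most. Time passes only in rows, so rows that repeat a pose let the fingers close, or fill a call up. It gives the time, the measured TCP pose, the force, the opening and the grip force at its end, in the units of the state.
- manip.state(): the state, without advancing time (a new reading comes with each control period).
- manip.read_camera(name): name is "scene" or "top"; returns a dict with "image" (400x640x3 uint8, blue, green, red), "depth" (400x640 float32, mm along the optical axis (not along the pixel's ray), 0 where there is no reading), "intrinsics" (3x3 intrinsics, pixels), "eye" and "rotation" of the camera in the world. Camera axes: x right, y down, z forward; pixel columns grow to the right and rows downward; lengths in mm; the calibration is good to about 2 mm. A picture is of the moment at which its call begins.
- manip.finish_job(): hands the job in; it is judged then, once.
Trained networks look in the newest picture that a camera, given by its name, has taken for a name from the list of things; names that differ only in an ending like _2 or _b are one class to them, and where a whole thing is asked for, a point or a joint stands for the part that bears it (a point fixed in the world has none). Each returns a list of dicts, best first, with "conf" (0 to 1); they miss things now and then, are a little off and sometimes report something else, mostly with a low value. They report only what shows in the picture. A call takes as long as a camera call. They do not tell look-alikes from the thing itself.
- manip.outline_of(camera, thing): "region" (400x640 bool, what is visible of it) and "bbox" ([centre column, centre row, width, height] in pixels, round what is visible of it).
The state is a dict: "t": time; "q": joint angles; "dq": joint speeds; "joint_torque": joint torques, N m; "tool_pos": TCP position; "tool_rot": TCP orientation; "wrist_force": force on the tool from outside, world axes, zero at the start; "torque": the same for the moment, N m; "grip_width": opening from 0.0 (shut) to 1.0 (fully open); "grasp_force": force on a finger pad.
Only numpy, scipy, OpenCV 4.12 (cv2) and the standard library are available. Lean on these libraries where they do the work, as an engineer would, in place of code of your own. Each camera call takes 0.05 s, during which the arm holds its last target. There are 200 camera calls.

### The job

Gently lower the open lid of the small casting mould until it is fully shut. Then slide the shut mould squarely against the blue fence, so that its whole hinge side lies flush on the fence, and finish while holding it there with one steady diagonal push on the lid: about 15 N down onto the bench and about 15 N towards the fence. End the job still pushing, do not let go or back off, keep the mould flat on the bench, and leave the other things on the bench where they are.

Things in the scene. Friction and masses are not known exactly. Their poses are not given: they have to be found in the camera images.
- mould: Loose black box mould, amber glass disc inside; 110 mm along its x, 130 mm along its y, 45 mm high without lid. Origin: centre of underside, at bench level; z up; +x points to its hinge side, which faces the fence and must finish against it. Weighs 0.6 to 0.8 kg with lid; stands on smooth glide feet (friction 0.2 to 0.3), so it slides easily.
- lid (a joint): Angle of the mould's aluminium lid, rad: 0 fully shut, grows as it opens; starts at 0.9 to 1.3, leaning over the mould. Plate 110 mm from hinge to free edge (the robot's side), 130 mm wide, 8 mm thick. Stiff hinge (0.075 N m): it stays at any angle; it shuts when pushed on its outer face (towards the fence) back and down over the mould.
- lid_hinge (a point): Middle of the lid's hinge line, at the lower face of the lid plate: 55 mm from the mould's origin along the mould's +x and 45.5 mm above it. The hinge line runs along the mould's y. Axes are the lid's own: -x runs from hinge to free edge, z out of the outer face.
- lid_bar (a point): Centre of the red bar on the lid's outer (upper, when shut) face: 10 mm thick, 80 mm long along the hinge line, 22 mm high; 50 mm from the hinge line. Lid shut: 64.5 mm above the bench, plate's upper face 53.5 mm. On its free-edge side 55 mm of plate are clear: fingertips there can press down on the plate and forwards on the bar at once.
- fence: Blue steel angle fence, fixed to the bench, 240 mm long along its own y, 42 mm high. Origin: middle of its working face at bench level; the flat face looks to its own -x (roughly towards the robot) and the foot of the angle lies behind it. With the mould flush its origin stands 55 mm off this face.
- wax_tin: Brass-coloured tin, 64 mm across, 55 mm high, behind the fence; leave alone. Origin: centre of underside.
- glass_weight: Green glass weight, 72 mm across, 50 mm high, beside one end of the fence; leave alone. Origin: centre of underside.
- cork_paddle: Cork paddle with wooden handle, 250 mm long, lying on the bench; leave alone. Origin: on the underside, near the middle.
- wood_block: Wooden block tool 70 mm square, 50 mm high with a 100 mm handle; leave alone. Origin: centre of the block's underside.
- mug: Blue mug, 80 mm across, 95 mm high; leave alone. Origin: centre of underside.
- spanner: Steel spanner lying on the bench; leave alone. Origin: on the underside, near the middle.
- brass_collar: Brass collar, 60 mm across, 40 mm high; leave alone. Origin: centre of underside.
Mind the look-alikes: they are no part of the job. Leave any green look-alike of the fence alone.

How it is judged:
By the outcome, as a careful person would: the job done as asked, in the order asked, and still so for the second after the job is handed in, while the arm keeps its last pose, push and grip.
It also fails if it takes over 45 s, if anything falls off the work surface, if the arm or the gripper's body presses on something with over 40 N, if the wrist force passes 120 N, or if a joint passes its speed limit or range.

## Working session

There is one attempt and no reset: what is moved stays moved. The work goes in short steps, Python scripts to look and compute and a tool call to move; the robot and the scene stay as the last step left them, time stands still between calls to the robot, and variables do not carry over. Pictures are saved under pics/ and viewed, at most 10 in all, crops included, and the job is handed in when it is done.

Besides the shell and the picture viewer there is one more tool, called as name(argument=value, ...) on one line, values as JSON. carry_out: Moves the arm, as the interface text tells. Its arguments: {"type":"object","properties":{"commands":{"type":"array"},"fingers":{"type":"number"}},"required":["commands"]}

```bash
mkdir -p pics
cat > h.py <<'E'
import numpy as np, cv2
from bench import manip
def pts(c,mask):
    v,u=np.nonzero(mask&(c["depth"]>0)); d=c["depth"][v,u]
    K=np.array(c["intrinsics"]); p=np.stack([(u-K[0,2])/K[0,0]*d,(v-K[1,2])/K[1,1]*d,d],1)
    return p@np.array(c["rotation"]).T+np.array(c["eye"]),u,v
E
python3 - <<'E'
from h import *
for n in("scene","top"):
    c=manip.read_camera(n); cv2.imwrite(f"pics/{n}0.png",c["image"]); np.savez(f"{n}0.npz",**c)
    print(n,c["eye"],c["rotation"])
    for t in("mould","lid_bar","fence","glass_weight","wax_tin"):
        for o in manip.outline_of(n,t): 
            p,_,_=pts(c,o["region"]); print(n,t,round(o["conf"],2),np.round(o["bbox"]),np.round(np.median(p,0)) if len(p) else 0)
print(manip.state())
E
```

```text
scene [1432.40302312  222.87767978 1431.17315921] [-1.65562096 -2.12258047  0.64234706]Traceback (most recent call last):
  File "<stdin>", line 7, in <module>
  File "h.py", line 6, in pts
    return p@np.array(c["rotation"]).T+np.array(c["eye"]),u,v
           ~~~~~~~~~~~~~~~~~~~~~~~~~~~^~~~~~~~~~~~~~~~~~~
ValueError: operands could not be broadcast together with shapes (1558,) (3,)
```

```bash
sed -i 's/np.array(c\["rotation"\]).T/cv2.Rodrigues(np.array(c["rotation"],float))[0].T/' h.py
python3 - <<'E'
from h import *
for n in("scene","top"):
    c=manip.read_camera(n); cv2.imwrite(f"pics/{n}0.png",c["image"]); np.savez(f"{n}0.npz",**c)
    print(n,c["eye"],c["rotation"])
    for t in("mould","lid","lid_bar","fence","glass_weight","wax_tin"):
        for o in manip.outline_of(n,t): 
            p,_,_=pts(c,o["region"]); print(n,t,round(o["conf"],2),np.round(o["bbox"]),np.round(np.median(p,0)) if len(p) else 0)
print(manip.state())
E
```

```text
scene [1432.40302312  222.87767978 1431.17315921] [-1.65562096 -2.12258047  0.64234706]
scene mould 0.92 [269. 196.  49.  44.] [ 589. -125.   99.]
scene lid 0.96 [266. 195.  40.  42.] [ 587. -133.  106.]
scene lid_bar 0.62 [266. 195.  45.  34.] [ 587. -133.  106.]
scene lid_bar 0.28 [241. 144.  22.  42.] [ 339. -319.    7.]
scene fence 0.74 [354. 207.  73.  23.] [493. 132.  11.]
scene fence 0.7 [270. 232.  75.  30.] [661. -99.  11.]
scene glass_weight 0.6 [266. 196.  40.  40.] [ 587. -133.  106.]
scene glass_weight 0.55 [218. 208.  20.  15.] [ 636. -280.   40.]
scene wax_tin 0.65 [249. 250.  22.  30.] [ 756. -139.   52.]
top [4.32761942e+02 1.73939855e+00 1.74921759e+03] [-2.20191013  2.19677018 -0.05709041]
top mould 0.83 [359. 186.  39.  32.] [ 558. -136.   45.]
top lid 0.86 [360. 178.  42.  14.] [ 589. -137.  109.]
top lid 0.69 [359. 188.  41.  30.] [ 558. -136.   45.]
top lid_bar 0.55 [362. 176.  39.  17.] [ 588. -136.  110.]
top fence 0.92 [348. 156.  69.  20.] [ 670. -102.   10.]
top fence 0.89 [284. 201.  66.  32.] [497. 131.  10.]
top fence 0.22 [446. 174.  14.  18.] [ 603. -
[... 175 characters left out ...]
.] [ 743. -144.   53.]
{'t': 0.8, 'q': array([-1.33802997e+00,  8.68279840e-02,  1.75895115e-01,  1.65981131e+00,
       -6.64238949e-06,  1.57081836e+00]), 'dq': array([ 0.00108673, -0.00125827, -0.00088073, -0.00059362,  0.00191427,
       -0.00023015]), 'joint_torque': array([ 1.11559802e-03, -5.20045245e+01,  4.64840269e+01,  1.09351466e-03,
        9.55755240e-05,  2.81658068e-06]), 'tool_pos': array([ 126.86339354, -535.15391644,  231.32126972]), 'tool_rot': array([ 3.12029196e+00,  3.64763196e-01, -8.50023965e-07]), 'wrist_force': array([-0.09211065, -0.14955088, -0.64207343]), 'torque': array([0.01172353, 0.03395924, 0.00156063]), 'grasp_force': 0.0, 'grip_width': 1.0006120643229848}
```

View pics/scene0.png

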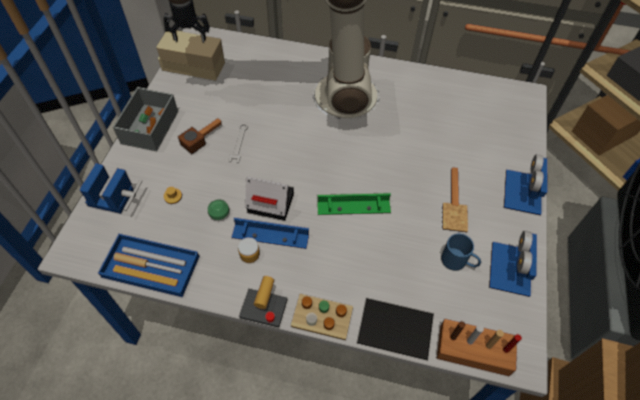

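View pics/top0.png

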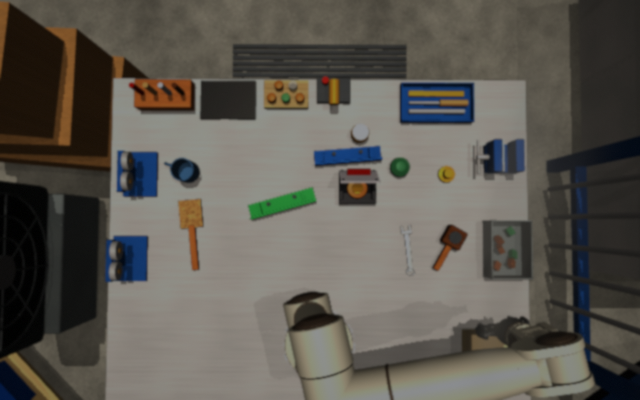

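The pictures show the open mould at (268,196) scene / (358,186) top. The blue fence lies just behind it at (270,232) / (348,156), and the green look-alike is at (354,207) / (284,201). Next I'll fit the planes and yaws.

Run:
```python
from h import *
def rect(p):
    r=cv2.minAreaRect(p[:,:2].astype(np.float32)); return np.round(r[0],1),np.round(r[1],1),round(r[2],2)
for n in("scene","top"):
    c=dict(np.load(n+"0.npz")); h=cv2.cvtColor(c["image"],cv2.COLOR_BGR2HSV)
    P,u,v=pts(c,np.ones((400,640),bool)); H=h[v,u]
    roi=(P[:,0]>580)&(P[:,0]<730)&(P[:,1]>-230)&(P[:,1]<50)
    b=roi&(H[:,0]>100)&(H[:,0]<125)&(H[:,1]>130)&(P[:,2]<60)
    print(n,"fence all",rect(P[b]), "z",np.percentile(P[b,2],[5,50,95]))
    t=P[b&(P[:,2]>25)]; print("fence top",len(t),rect(t) if len(t)>3 else 0)
    if len(t)>5:
        vx,vy,x0,y0=cv2.fitLine(t[:,:2].astype(np.float32),cv2.DIST_HUBER,0,.01,.01).ravel(); print("line",vx,vy,x0,y0,"zmed",np.median(t[:,2]))
    m=(P[:,0]>480)&(P[:,0]<660)&(P[:,1]>-230)&(P[:,1]<-60)&(P[:,2]>12)&~b&~((H[:,0]>35)&(H[:,0]<90)&(H[:,1]>100))
    lo=P[m&(P[:,2]<52)]; print("mould low",len(lo),rect(lo))
    L=m&(P[:,2]>58)
    red=L&((H[:,0]<8)|(H[:,0]>172))&(H[:,1]>120)
    print("red",red.sum(),rect(P[red]) if red.sum()>3 else 0, np.round(P[red].mean(0),1))
    l=P[L&~red]
    if len(l)>10:
        for _ in range(5):
            mu=l.mean(0); U,S,V=np.linalg.svd(l-mu,full_matrices=False); nn=V[2]*np.sign(V[2][2]); 
            l=l[abs((l-mu)@nn)<4]
        print("lid plane n",np.round(nn,3),"mean",np.round(mu,1),len(l),rect(l),l[:,2].min(),l[:,2].max())
    s=slice(140,250),slice(200,420)
    if n=="scene": im=c["image"][150:260,200:330]
    else: im=c["image"][135:220,300:420]
    im=cv2.resize(im,None,fx=5,fy=5,interpolation=cv2.INTER_CUBIC); im=cv2.convertScaleAbs(im,alpha=1.5); cv2.imwrite(f"pics/{n}1.png",im)
```

```text
scene fence all (array([670.6, -99.9]), array([ 52.8, 234.8]), 5.1) z [ 3.96312982 11.30615377 40.19323703]
fence top 317 (array([668. , -99.4]), array([ 47.8, 229.1]), 4.78)
line 0.08569834 -0.99632114 649.5344 -101.53507 zmed 35.27103324546192
mould low 435 (array([ 576.7, -146. ]), array([152.7, 166.2]), 4.98)
red 125 (array([ 604.6, -132.6]), array([20.9, 75.7]), 2.05) [ 606.2 -131.1  104.8]
lid plane n [ 0.902 -0.001  0.431] mean [ 584.8 -133.   108.5] 819 (array([ 587.5, -134.3]), array([131.4,  51.6]), 89.31) 58.07640062644373 152.08842208903775
top fence all (array([ 667.2, -102. ]), array([ 51. , 233.6]), 4.92) z [ 1.49704073 10.23567521 43.67648203]
fence top 229 (array([665. , -99.9]), array([ 46.9, 229.2]), 4.92)
line 0.089439124 -0.9959923 647.1169 -102.68461 zmed 39.34648821750034
mould low 774 (array([ 577.9, -147.9]), array([161.5, 153.6]), 0.08)
red 139 (array([ 601.1, -134.9]), array([17.2, 78. ]), 0.19) [ 601.  -134.5  102.4]
lid plane n [ 0.889 -0.001  0.459] mean [ 579.  -135.3  123.6] 294 (array([ 586.6, -135.8]), array([ 52.7, 130.3]), 1.39) 59.1192443726452 156.33629375194414
```

View pics/top1.png

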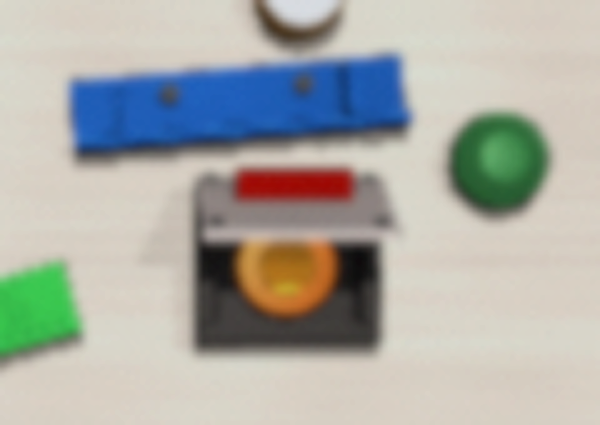

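View pics/scene1.png

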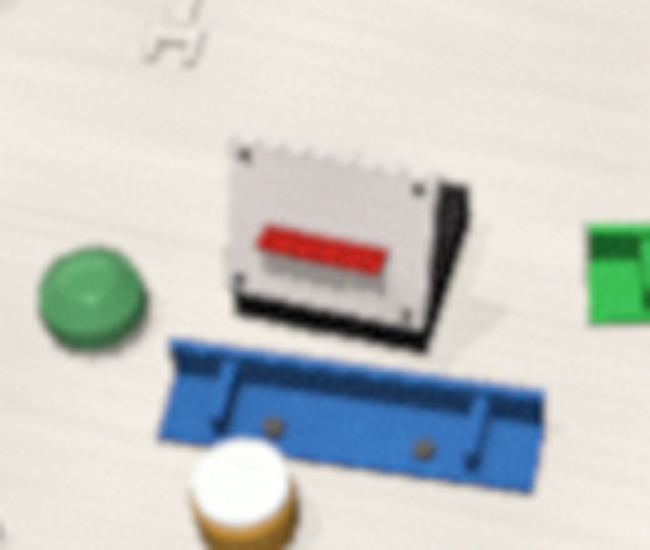

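carry_out(commands=[0.04, 0.034, 0, 0, 0, -0.008, 0.08, 0.068, 0, 0, 0, -0.016, 0.12, 0.102, 0, 0, 0, -0.024, 0.16, 0.136, 0, 0, 0, -0.032, 0.2, 0.17, 0, 0, 0, -0.037], fingers=0.5)

```text
t: 1.22
tool_pos: [277.8, -406.3, 231.4]
tool_rot: [3.141, -0.005, 0.0]
wrist_force: [0.3, -0.6, -0.1]
grip_width: 0.502
grasp_force: 0.0
```

carry_out(commands=[0.04, 0.034, 0, 0, 0, 0, 0.08, 0.068, 0, 0, 0, 0, 0.12, 0.102, 0, 0, 0, 0, 0.16, 0.136, 0, 0, 0, 0, 0.2, 0.17, 0, 0, 0, 0])

```text
t: 1.63
tool_pos: [428.1, -278.6, 231.6]
tool_rot: [3.141, 0.001, 0.001]
wrist_force: [0.3, 0.2, -0.2]
grip_width: 0.498
grasp_force: 0.0
```

carry_out(commands=[0.04, 0.034, 0, 0, 0, 0, 0.08, 0.068, 0, 0, 0, 0, 0.12, 0.102, 0, 0, 0, 0, 0.16, 0.136, 0, 0, 0, 0, 0.2, 0.17, 0, 0, 0, 0])

```text
t: 2.05
tool_pos: [578.2, -151.0, 231.4]
tool_rot: [3.141, 0.001, 0.001]
wrist_force: [-0.1, -0.8, -0.1]
grip_width: 0.498
grasp_force: 0.0
```

carry_out(commands=[0.02, 0.012, 0, 0, 0, 0, 0.037, 0.023, 0, 0, 0, 0, 0.037, 0.023, -0.045, 0, 0, 0, 0.037, 0.023, -0.09, 0, 0, 0, 0.037, 0.023, -0.135, 0, 0, 0])

```text
t: 2.47
tool_pos: [605.2, -135.0, 129.0]
tool_rot: [3.141, 0.002, 0.002]
wrist_force: [-0.1, -0.1, 1.0]
grip_width: 0.497
grasp_force: 0.0
```

carry_out(commands=[-0.005, 0, 0, 0, 0, 0, -0.01, 0, 0, 0, 0, 0, -0.015, 0, 0, 0, 0, 0, -0.02, 0, 0, 0, 0, 0, -0.025, 0, 0, 0, 0, 0])

```text
t: 2.88
tool_pos: [586.5, -135.8, 132.7]
tool_rot: [3.141, 0.0, 0.006]
wrist_force: [0.1, 0.4, 1.3]
grip_width: 0.499
grasp_force: 0.0
```

Run:
```python
from h import *
c=manip.read_camera("scene"); cv2.imwrite("pics/s2.png",cv2.resize(c["image"][120:280,170:380],None,fx=3.5,fy=3.5,interpolation=cv2.INTER_CUBIC)); print(manip.state()["wrist_force"])
```

```text
[ 0.50497774 -0.14579765  0.28944028]
```

View pics/s2.png

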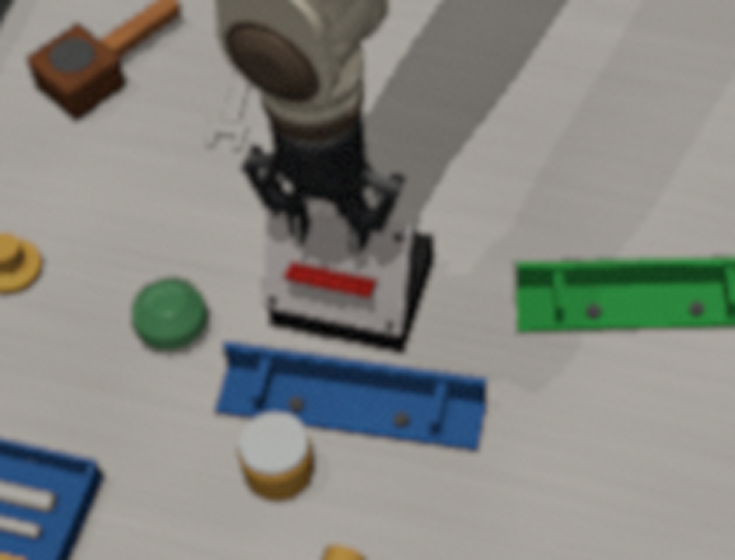

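carry_out(commands=[-0.007, 0, -0.002, 0, 0, 0, -0.013, 0, -0.005, 0, 0, 0, -0.02, 0, -0.008, 0, 0, 0, -0.026, 0, -0.012, 0, 0, 0, -0.032, 0, -0.016, 0, 0, 0])

```text
t: 3.35
tool_pos: [561.3, -135.4, 117.7]
tool_rot: [-3.142, -0.0, 0.0]
wrist_force: [0.1, -0.5, 0.5]
grip_width: 0.5
grasp_force: 0.3
```

carry_out(commands=[-0.004, 0, -0.003, 0, 0, 0, -0.008, 0, -0.006, 0, 0, 0, -0.011, 0, -0.009, 0, 0, 0, -0.014, 0, -0.013, 0, 0, 0, -0.017, 0, -0.017, 0, 0, 0])

```text
t: 3.77
tool_pos: [548.9, -135.4, 105.0]
tool_rot: [-3.142, -0.001, 0.0]
wrist_force: [0.0, 0.1, 0.1]
grip_width: 0.5
grasp_force: 0.3
```

carry_out(commands=[-0.003, 0, -0.003, 0, 0, 0, -0.006, 0, -0.007, 0, 0, 0, -0.009, 0, -0.01, 0, 0, 0, -0.012, 0, -0.014, 0, 0, 0, -0.014, 0, -0.018, 0, 0, 0])

```text
t: 4.18
tool_pos: [538.4, -135.4, 91.5]
tool_rot: [-3.142, -0.0, 0.0]
wrist_force: [-0.3, -0.5, -0.1]
grip_width: 0.506
grasp_force: 0.2
```

```bash
cat >> h.py <<'E'
def lid(n="scene"):
    c=manip.read_camera(n); h=cv2.cvtColor(c["image"],cv2.COLOR_BGR2HSV)
    P,u,v=pts(c,np.ones((400,640),bool)); H=h[v,u]
    m=(P[:,0]>480)&(P[:,0]<680)&(P[:,1]>-210)&(P[:,1]<-60)&(P[:,2]>35)&(P[:,2]<170)
    red=m&((H[:,0]<8)|(H[:,0]>172))&(H[:,1]>120)
    grey=m&(H[:,1]<50)&(H[:,2]>110); l=P[grey]
    for _ in range(6):
        mu=np.median(l,0); _,_,V=np.linalg.svd(l-l.mean(0),full_matrices=False); nn=V[2]*np.sign(V[2][2]); l=l[abs((l-l.mean(0))@nn)<5]
    print("n",np.round(nn,3),"angle",round(float(np.arctan2(np.hypot(*nn[:2]),nn[2])),2),len(l),np.round(l.mean(0),1),"x",np.percentile(l[:,0],[1,99]),"y",np.percentile(l[:,1],[1,99]),"red",red.sum(),np.round(P[red].mean(0),1),cv2.minAreaRect(P[red][:,:2].astype(np.float32)))
    return c,P,H
E
python3 -c "
from h import *
lid()"
```

```text
n [0.454 0.015 0.891] angle 0.47 888 [ 568.5 -132.3   73.8] x [514.5543605  641.27962491] y [-197.80457223  -70.0975954 ] red 58 [ 575.3 -131.6   92.6] ((575.5824584960938, -132.22747802734375), (72.26394653320312, 9.31747055053711), 89.2182388305664)
```

carry_out(commands=[-0.003, 0, -0.004, 0, 0, 0, -0.005, 0, -0.008, 0, 0, 0, -0.007, 0, -0.012, 0, 0, 0, -0.009, 0, -0.016, 0, 0, 0, -0.011, 0, -0.019, 0, 0, 0])

```text
t: 4.65
tool_pos: [530.2, -135.4, 77.1]
tool_rot: [-3.141, -0.001, 0.0]
wrist_force: [0.6, 0.5, -0.5]
grip_width: 0.503
grasp_force: 0.2
```

carry_out(commands=[0, 0, -0.004, 0, 0, 0, 0, 0, -0.008, 0, 0, 0, 0, 0, -0.012, 0, 0, 0, 0, 0, -0.016, 0, 0, 0, 0, 0, -0.019, 0, 0, 0])

```text
t: 5.07
tool_pos: [530.3, -135.4, 62.8]
tool_rot: [-3.142, -0.0, 0.0]
wrist_force: [-0.5, -0.6, 0.0]
grip_width: 0.501
grasp_force: 0.2
```

carry_out(commands=[0, 0, -0.002, 0, 0, 0, 0, 0, -0.004, 0, 0, 0, 0, 0, -0.006, 0, 0, 0, 0, 0, -0.008, 0, 0, 0, 0, 0, -0.01, 0, 0, 0])

```text
t: 5.48
tool_pos: [530.4, -135.4, 55.7]
tool_rot: [3.142, 0.0, 0.0]
wrist_force: [0.0, -1.0, 0.4]
grip_width: 0.502
grasp_force: 0.2
```

carry_out(commands=[0, 0, -0.001, 0, 0, 0, 0, 0, -0.002, 0, 0, 0, 0, 0, -0.003, 0, 0, 0, 0, 0, -0.004, 0, 0, 0, 0, 0, -0.005, 0, 0, 0])

```text
t: 5.9
tool_pos: [530.4, -135.4, 52.0]
tool_rot: [3.142, 0.001, 0.0]
wrist_force: [-0.9, 0.3, 0.9]
grip_width: 0.499
grasp_force: 0.2
```

```bash
python3 -c "
from h import *
lid()"
```

```text
n [0.064 0.031 0.997] angle 0.07 594 [ 568.7 -128.2   54. ] x [501.74357575 643.00208273] y [-197.40636474  -69.6578023 ] red 96 [ 558.7 -132.    72. ] ((558.246826171875, -131.6485595703125), (14.319646835327148, 73.57830047607422), 0.5315673351287842)
```

carry_out(commands=[0, 0, -0.001, 0, 0, 0, 0, 0, -0.002, 0, 0, 0, 0, 0, -0.003, 0, 0, 0, 0, 0, -0.003, 0, 0, 0, 0, 0, -0.003, 0, 0, 0])

```text
t: 6.37
tool_pos: [530.5, -135.4, 51.5]
tool_rot: [3.141, 0.001, 0.002]
wrist_force: [-6.0, 0.7, 14.0]
grip_width: 0.497
grasp_force: 6.7
```

carry_out(commands=[0, 0, -0.0005, 0, 0, 0, 0, 0, -0.001, 0, 0, 0, 0, 0, -0.0015, 0, 0, 0, 0, 0, -0.002, 0, 0, 0, 0, 0, -0.002, 0, 0, 0])

```text
t: 6.78
tool_pos: [530.6, -135.5, 51.3]
tool_rot: [3.141, 0.001, 0.003]
wrist_force: [-10.6, 1.8, 23.6]
grip_width: 0.502
grasp_force: 11.8
```

carry_out(commands=[0, 0, 0.003, 0, 0, 0, 0, 0, 0.006, 0, 0, 0, 0.004, 0, 0.006, 0, 0, 0, 0.008, 0, 0.006, 0, 0, 0, 0.011, 0, 0.006, 0, 0, 0])

```text
t: 7.2
tool_pos: [539.0, -135.4, 52.4]
tool_rot: [-3.141, -0.0, 0.001]
wrist_force: [0.0, 0.3, 0.2]
grip_width: 0.503
grasp_force: 0.0
```

```bash
python3 -c "
from h import *
c,P,H=lid()
t=lid('top')
print(manip.state()['wrist_force'],manip.state()['tool_pos'])
cv2.imwrite('pics/s3.png',cv2.resize(c['image'][150:270,190:340],None,fx=5,fy=5,interpolation=cv2.INTER_CUBIC))"
```

```text
n [0.056 0.035 0.998] angle 0.07 554 [ 570.3 -126.3   54. ] x [503.00608965 644.25133913] y [-196.50554712  -69.74129896] red 104 [ 558.1 -132.1   72.1] ((554.6546020507812, -132.01419067382812), (73.96173095703125, 21.475303649902344), 88.62647247314453)
n [ 0.016 -0.019  1.   ] angle 0.02 77 [575.9 -85.5  53.5] x [499.47124152 604.31751184] y [-98.92603832 -74.2621326 ] red 0 [nan nan nan] ((0.0, 0.0), (0.0, 0.0), 0.0)
[ 0.24600015  0.22151763 -0.32768432] [ 538.90467524 -135.36904113   52.30053865]h.py:15: RuntimeWarning: Mean of empty slice.
  print("n",np.round(nn,3),"angle",round(float(np.arctan2(np.hypot(*nn[:2]),nn[2])),2),len(l),np.round(l.mean(0),1),"x",np.percentile(l[:,0],[1,99]),"y",np.percentile(l[:,1],[1,99]),"red",red.sum(),np.round(P[red].mean(0),1),cv2.minAreaRect(P[red][:,:2].astype(np.float32)))
  ret = um.true_divide(
```

View pics/s3.png

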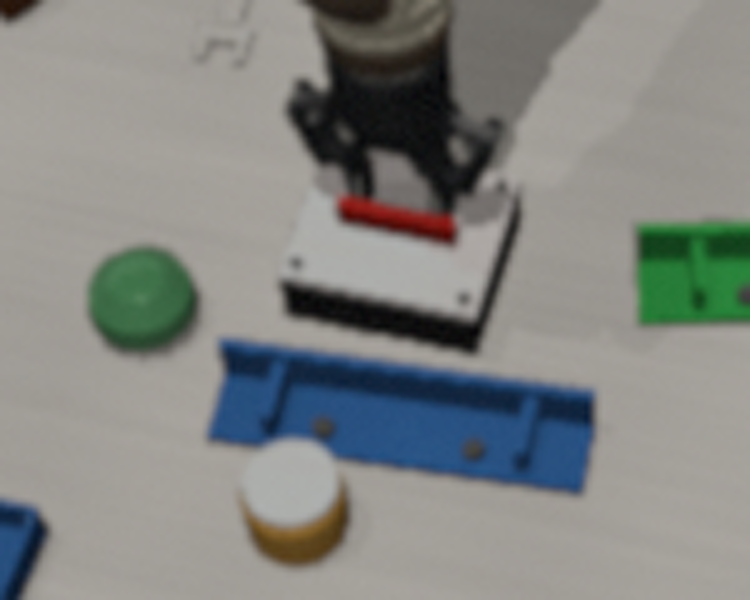

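carry_out(commands=[0.002, 0, 0, 0, 0, 0, 0.004, 0, 0, 0, 0, 0, 0.006, 0, 0, 0, 0, 0, 0.006, 0, -0.0015, 0, 0, 0, 0.006, 0, -0.003, 0, 0, 0])

```text
t: 7.72
tool_pos: [543.2, -135.5, 51.5]
tool_rot: [3.141, 0.001, 0.001]
wrist_force: [-7.6, 1.9, 16.6]
grip_width: 0.497
grasp_force: 9.4
```

carry_out(commands=[0.002, 0, 0, 0, 0, 0.002, 0.004, 0, 0, 0, 0, 0.004, 0.006, 0, 0, 0, 0, 0.006, 0.008, 0, 0, 0, 0, 0.008, 0.01, 0, 0, 0, 0, 0.01])

```text
t: 8.13
tool_pos: [550.9, -135.6, 51.6]
tool_rot: [3.139, 0.1, 0.002]
wrist_force: [-3.0, -0.8, 8.7]
grip_width: 0.498
grasp_force: 6.1
```

carry_out(commands=[0.004, 0.0004, 0, 0, 0, 0.002, 0.008, 0.0008, 0, 0, 0, 0.004, 0.012, 0.0012, 0, 0, 0, 0.004, 0.016, 0.0016, 0, 0, 0, 0.004, 0.018, 0.002, 0, 0, 0, 0.004])

```text
t: 8.55
tool_pos: [564.4, -134.2, 51.6]
tool_rot: [3.138, 0.138, 0.001]
wrist_force: [-5.3, 0.4, 8.2]
grip_width: 0.501
grasp_force: 6.1
```

Run:
```python
from h import *
c,P,H=lid()
print(manip.state()['wrist_force'],manip.state()['tool_pos'])
# hinge edge of plate & fence top edge
fy=np.array([-.087,.996]);fx=np.array([.996,.087])
p=P[:,:2]-[643,-102]; a=p@fx; b=p@fy
g=(P[:,2]>47)&(P[:,2]<60)&(H[:,1]<50)&(H[:,2]>100)&(abs(a)<80)
bl=(H[:,0]>100)&(H[:,0]<125)&(H[:,1]>130)&(P[:,2]>36)&(P[:,2]<48)&(abs(a)<40)
for y in range(-110,50,15):
    k=(abs(b-y)<7.5); print(y, np.round(np.percentile(a[g&k],[97,99.5]),1) if (g&k).sum()>9 else '', np.round(np.percentile(a[bl&k],[3,50]),1) if (bl&k).sum()>3 else '')
```

```text
n [0.038 0.051 0.998] angle 0.06 479 [ 594.1 -120.5   54.5] x [520.64167303 633.35758124] y [-191.63854189  -66.75002989] red 108 [ 581.6 -130.    71.9] ((581.043212890625, -130.7926025390625), (16.18079376220703, 74.62425231933594), 4.420348644256592)
[-3.17622413 -0.02883521  8.3052771 ] [ 564.6145068  -134.17570978   51.57152984]
-110  [2.9 5.2]
-95  [3.3 5.5]
-80 [-15.8 -14.2] [1.4 9.7]
-65 [75.2 79.5] [-1.8  3.3]
-50 [78.6 79.5] [-0.7  3.3]
-35 [77.4 78.6] [-1.8  2.6]
-20 [-17.3 -16.3] [-1.5  4. ]
-5 [-15.1 -14.6] [-1.5  4. ]
10 [-15.3 -14.2] [-1.9  4.1]
25 [-15.5 -13.1] [-1.5  3.8]
40 [-15.  -14.1] [-1.1  3.8]
```

carry_out(commands=[0.003, 0.0003, 0, 0, 0, 0, 0.006, 0.0005, 0, 0, 0, 0, 0.009, 0.0008, 0, 0, 0, 0, 0.012, 0.001, 0, 0, 0, 0, 0.014, 0.0012, 0, 0, 0, 0])

```text
t: 9.02
tool_pos: [574.8, -133.2, 51.6]
tool_rot: [3.138, 0.138, 0.001]
wrist_force: [-5.9, -0.6, 9.0]
grip_width: 0.496
grasp_force: 5.8
```

carry_out(commands=[0.001, 0.0001, 0, 0, 0, 0, 0.002, 0.0002, 0, 0, 0, 0, 0.003, 0.0003, 0, 0, 0, 0, 0.004, 0.0004, 0, 0, 0, 0, 0.005, 0.0005, 0, 0, 0, 0])

```text
t: 9.43
tool_pos: [578.4, -132.9, 51.6]
tool_rot: [3.138, 0.138, 0.001]
wrist_force: [-3.7, -0.9, 8.4]
grip_width: 0.503
grasp_force: 5.7
```

carry_out(commands=[0.0006, 0, 0, 0, 0, 0, 0.0012, 0, 0, 0, 0, 0, 0.0018, 0, 0, 0, 0, 0, 0.0024, 0, 0, 0, 0, 0, 0.003, 0, 0, 0, 0, 0])

```text
t: 9.85
tool_pos: [578.6, -132.7, 51.5]
tool_rot: [3.138, 0.137, -0.005]
wrist_force: [-18.1, 0.5, 15.8]
grip_width: 0.502
grasp_force: 12.4
```

Run:
```python
from h import *
print({k:np.round(manip.state()[k],2) for k in('wrist_force','torque','tool_pos')})
```

```text
{'wrist_force': array([-18.1 ,   0.55,  15.8 ]), 'torque': array([ 0.08,  3.42, -0.28]), 'tool_pos': array([ 578.62, -132.74,   51.53])}
```

carry_out(commands=[0, 0, 0, 0, 0, -0.0005, 0, 0, 0, 0, 0, -0.001, 0, 0, 0, 0, 0, -0.001, 0, 0, 0, 0, 0, -0.001, 0, 0, 0, 0, 0, -0.001])

```text
t: 10.27
tool_pos: [578.6, -132.7, 51.5]
tool_rot: [3.139, 0.129, -0.005]
wrist_force: [-16.3, 0.0, 14.6]
grip_width: 0.499
grasp_force: 13.0
```

```bash
cat > st.py <<'E'
from h import *
s=manip.state(); print({k:np.round(s[k],3) for k in('wrist_force','torque','tool_pos','tool_rot')}, s['t'])
R=cv2.Rodrigues(s['tool_rot'])[0]; print('yaw',np.arctan2(R[1,0],R[0,0]))
E
python3 st.py
```

```text
{'wrist_force': array([-16.266,   0.017,  14.604]), 'torque': array([0.166, 3.105, 0.457]), 'tool_pos': array([ 578.597, -132.656,   51.523]), 'tool_rot': array([ 3.139,  0.129, -0.005])} 10.2667
yaw 0.08224535436656724
```

carry_out(commands=[-0.0001, 0.0001, 0, 0, 0, 0.0003, -0.0001, 0.0001, 0, 0, 0, 0.0006, -0.0001, 0.0001, 0, 0, 0, 0.0006, -0.0001, 0.0001, 0, 0, 0, 0.0006, -0.0001, 0.0001, 0, 0, 0, 0.0006])

```text
t: 10.68
tool_pos: [578.6, -132.7, 51.5]
tool_rot: [3.139, 0.134, -0.005]
wrist_force: [-16.5, 0.4, 13.9]
grip_width: 0.495
grasp_force: 12.4
```

```bash
python3 st.py
python3 - <<'E'
from h import *
c,P,H=lid()
cv2.imwrite('pics/s4.png',cv2.resize(c['image'][165:265,190:330],None,fx=5,fy=5,interpolation=cv2.INTER_CUBIC))
fy=np.array([-.087,.996]);fx=np.array([.996,.087])
p=P[:,:2]-[643,-102]; a=p@fx; b=p@fy
g=(P[:,2]>47)&(P[:,2]<60)&(H[:,1]<50)&(H[:,2]>100)&(a>-80)&(a<12)
bl=(H[:,0]>100)&(H[:,0]<125)&(H[:,1]>130)&(P[:,2]>36)&(P[:,2]<48)&(abs(a)<40)
for y in range(-110,50,15):
    k=(abs(b-y)<7.5); print(y, np.round(np.percentile(a[g&k],[97,99.5]),1) if (g&k).sum()>9 else '', np.round(np.percentile(a[bl&k],[3,50]),1) if (bl&k).sum()>3 else '')
E
python3 st.py
```

```text
{'wrist_force': array([-16.49 ,   0.397,  13.853]), 'torque': array([ 0.117,  2.967, -0.062]), 'tool_pos': array([ 578.603, -132.721,   51.534]), 'tool_rot': array([ 3.139,  0.134, -0.005])} 10.6833
yaw 0.0852083180005244
n [0.035 0.038 0.999] angle 0.05 505 [ 608.  -121.    54.1] x [538.41137279 646.78410654] y [-190.94409273  -64.82361798] red 111 [ 595.7 -128.8   71.9] ((594.2499389648438, -128.2183837890625), (74.10154724121094, 18.609560012817383), 88.16251373291016)
-110  [3.6 7.4]
-95 [4.9 5.5] [4.9 7.1]
-80 [-2.4 -1.7] [0.7 5.5]
-65 [-0.   0.7] [1.4 3.6]
-50 [-2.9 -1.5] [-3.1  2.9]
-35 [-1.5 -0.1] [-1.   4.1]
-20 [-2.8 -1.3] [-0.8  3.5]
-5 [-1.1  1. ] [-2.2  4.5]
10 [-3.  -1.1] [-0.   3.7]
25 [-1.5 -1. ] [-0.1  3. ]
40 [-5.  -4.6] [-0.6  4.3]
{'wrist_force': array([-16.273,   0.605,  14.034]), 'torque': array([ 0.079,  3.021, -0.024]), 'tool_pos': array([ 578.607, -132.717,   51.585]), 'tool_rot': array([ 3.139,  0.134, -0.005])} 10.7333
yaw 0.08521626400610113
```

View pics/s4.png

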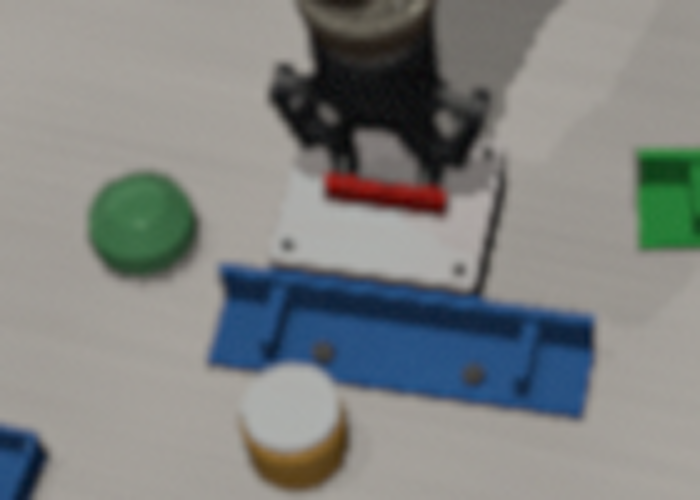

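carry_out(commands=[-0.0002, 0.0001, -0.0003, 0, 0, 0, -0.0002, 0.0001, -0.0003, 0, 0, 0, -0.0002, 0.0001, -0.0003, 0, 0, 0, -0.0002, 0.0001, -0.0003, 0, 0, 0, -0.0002, 0.0001, -0.0003, 0, 0, 0])

```text
t: 11.15
tool_pos: [578.6, -132.7, 51.5]
tool_rot: [3.138, 0.134, -0.004]
wrist_force: [-15.5, -0.7, 14.9]
grip_width: 0.501
grasp_force: 12.6
```

carry_out(commands=[0, 0, 0, 0, 0, 0, 0, 0, 0, 0, 0, 0, 0, 0, 0, 0, 0, 0, 0, 0, 0, 0, 0, 0, 0, 0, 0, 0, 0, 0])

```text
t: 11.57
tool_pos: [578.6, -132.7, 51.6]
tool_rot: [3.138, 0.134, -0.004]
wrist_force: [-15.1, -0.5, 15.4]
grip_width: 0.5
grasp_force: 12.6
```

```bash
python3 st.py
```

```text
{'wrist_force': array([-15.073,  -0.482,  15.428]), 'torque': array([ 0.094,  3.005, -0.063]), 'tool_pos': array([ 578.613, -132.721,   51.552]), 'tool_rot': array([ 3.138,  0.134, -0.004])} 11.5667
yaw 0.08519220692758402
```

The push is steady at about 15 N down and 15 N towards the fence, and the last picture shows the mould flush along the fence at (380,285), so I'm handing in.

```bash
python3 -c "
from bench import manip
print(manip.finish_job())"
```

```text
the job is handed in; nothing more can be done
None
```

The lid is shut and the mould sits flush against the blue fence; I handed the job in at 11.6 s with the arm still pushing about 15 N down and 15 N towards the fence (no verdict was returned).

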